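Close and pin the mould press

TASK

Swing the red arm of the mould press all the way down onto the mould, then lock it by pushing the yellow-knobbed pin along its channel, through both lugs and the eye of the arm, until the knob sits home against the end of the channel. Leave the pin and arm like that and don't disturb the spreader, bowl, cup or little boards.

Things in the scene. Friction and masses are not known exactly. Their poses are not given: they have to be found in the camera images.
- press: Red bench press for moulds, fixed, level; base 290 x 130 x 20 mm. Origin: centre of the base's underside, on the bench. x: from the lug end (robot side) to the hinge end; y: along the pin channel, away from the lugs; z up. Yaw varies. In the middle a steel mould with wooden board, top at z 82 mm.
- press_hole (a point): Centre of the hole's mouth, on the lug face that looks at the channel (press x -100, y 15, z 85 mm). Axes as the press. Two steel lugs, 6 mm thick, at y 9 to 15 and -15 to -9 mm, tops at z 100 mm; each has a 13 mm hole along y.
- press_hinge (a point): Point on the arm's hinge axis (press x 110, y 0, z 104 mm); the hinge axis runs along press y.
- press_arm (a joint): Angle of the arm, rad: 0 = fully down, level, on its stop, eye in line with the lug holes; grows as the front end rises (to 1.1). Stiff hinge: stays where left; about 1 to 6 N at the pad pushes it down. Red bar 24 mm wide, 16 mm thick, 245 mm long, with a square steel lug under its front.
- thumb_pad (a point): Centre of the upper face of the black rubber thumb pad (40 x 34 mm) at the arm's front end: 213 mm from the hinge axis along the arm, 18 mm above it square to the arm. Moves with the arm; 122 mm above the bench when the arm is down.
- lock_eye (a point): Centre of the 13 mm eye in the 12 mm thick steel lug under the arm's front end. With the arm down it lies between the two lugs of the press, at press x -100, y 0, z 85 mm.
- pin: Loose locking pin, about 110 g: steel rod 10 mm thick, 160 mm long, tip tapered over 4 mm; yellow round knob 28 mm across, 14 mm thick. Lies in the channel, tip just outside the lug, knob overhanging the channel's outer end. Origin: on the axis at the knob's inner face. y: from tip to knob. May roll about y. Home: origin at channel_end, tip at press y -25 mm.
- pin_tip (a point): End of the pin's tip, 160 mm from the origin.
- pin_knob (a point): Centre of the knob's flat outer face, 14 mm from the origin. Pushing here towards the lugs slides the pin home, up to 70 mm; it slides under 2 N.
- spreader: Wood-handled steel spatula lying on the cutting board right of the press (board 30 mm high). To be left alone.
- bowl: Steel bowl, 110 mm across, 50 mm high, left of the press. Origin under its centre. To be left alone.
- cup: Blue cup, 72 mm across, 85 mm high, left of the press. Origin under its centre. To be left alone.
- planks: Small pile of wooden boards, about 120 x 50 x 48 mm, on the bench between the cutting board and the press, on the robot's side. Origin under its centre. To be left alone.
- channel_end (a point): Outer end of the pin channel, on the holes' axis (press x -100, y 135, z 85 mm). Axes as the press. The open-topped steel channel runs from y 22 to 135 mm in line with the holes: 14 mm wide inside, floor at z 80 mm, walls 4 mm thick up to z 86 mm. A low foot (z 20 mm) reaches y 150 mm; beyond that the bench is free.
Things that resemble listed ones, but are neither listed nor needed, are in the scene too. Of the things like the pin, leave any that is orange or turquoise; of the rest the larger one is meant.

How it is judged:
By the outcome, as a careful person would: the job done as asked, in the order asked, and still so for the second after the job is handed in, with the robot touching nothing.
It also fails if it takes over 48 s, if anything falls off the work surface, if the arm or the gripper's body presses on something with over 40 N, if the wrist force passes 120 N, or if a joint passes its speed limit or range.

ROBOT

A 7-joint arm with a two-finger parallel gripper is mounted at the origin on the work surface. World frame = base frame: x ahead of the robot, y to its left, z up, the work surface at z = 0. Lengths are in m, angles in degrees, forces in N, time in s.
With the tool pointing down it reaches from about 0.4 to 0.925 m from the base axis. Payload 5.6 kg.
Tool frame: the origin (TCP) lies on the centre line of the jaws, within the pads' length; the fingertips stand arm.nose_length ahead of it and the grasp point (between the pads) lies 5 mm behind it (arm.nose_length is the distance from the TCP to the fingertips, in m); z points along the fingers, y is the line along which they close (so a half turn about z gives the same grasp; the last joint's range is limited). The gripper opens to 85 mm and grips with 20 to 120 N. Pads are 22 mm wide; open, the fingers measure 114 mm over their backs; the gripper's body (76 mm by 85 mm) begins 54 mm behind the grasp point. The pads swing forward as they close: fully open they stand 13 mm farther back than shut.
Start: joints at [-68.755, 26.786, -0.665, 91.828, 0.344, 61.387, -3.226], TCP at [0.261, 0.595, 0.245] pointing down, gripper open.
Joint ranges: [-144.91, 144.91], [-17.63, 115.5], [-89.93, 88.59], [15.96, 139.68], [-74.01, 254.01], [8.47, 105.57], [-167.45, 167.45]. Speed limits (degrees/s): [147.25, 147.25, 180, 180, 180, 180, 180].

INTERFACE

Orientations are given as a 3x3 rotation matrix whose columns are the frame's x, y, z axes.
In Python, from workcell import arm gives the robot as it stands.
- The arm moves only by the shell command python3 -m creep 'ROWS' [OPENING] [FORCE]. ROWS is text: rows parted by semicolons, each of 6 numbers parted by spaces: the shift along the tool's x, y, z as a fraction of full scale, then the turn, a rotation vector about the tool's x, y, z as a fraction of full scale. In form: dx dy dz rx ry rz; .... A call has 1 to 10 rows; each row is the pose to reach, as a shift and turn from the pose commanded when the call began, along the tool's axes at that moment; what a row does not reach only later rows make up. Full scale, the value 1, is 150 mm for a shift and 90 degrees for a turn. A row lasts 1/8 s, in which the tool goes at most 62.5 mm and 10.7 degrees, less where a joint would pass 70% of its speed; a pose out of reach is approached as far as the arm can. A call with a number of a shift or a turn outside -1 to 1 is refused whole. A call with a gripper value outside its range is refused whole. OPENING is the opening, from 0 (shut) to 1 (fully open), set as the call begins (- or left out, the last holds). The fingers move at their own pace and stop on an object; FORCE is the grip in N (left out, the last holds). Time passes only in rows, so rows that repeat a pose let the fingers close. It gives the time, the measured TCP pose, the force, the opening and the grip force at its end, in the units of the state.
- arm.observe(): the state, without advancing time (a new reading comes with each control period).
- arm.get_image(name): name is "scene" or "top"; returns the picture (384x512x3 uint8, blue, green, red); there is no depth.
- arm.camera_info(name): a dict with "fx", "fy", "cx", "cy" (pixels), "dist_coeffs" ([k1, k2, p1, p2, k3] as OpenCV has them; the pictures are not rectified), "world_from_camera" (4x4, takes a point from camera to world coordinates). Camera axes: x right, y down, z forward; pixel columns grow to the right and rows downward; lengths in m; the calibration is good to about 2 mm. A picture is of the moment at which its call begins. camera_info takes no time and is no camera call.
- arm.job_done(): hands the job in; it is judged then, once.
The state is a dict: "time": time; "joint_positions": joint angles; "qd": joint speeds; "joint_efforts": joint torques, N m; "tool_pos": TCP position; "eef_rot": TCP orientation; "force": force on the tool from outside, world axes, zero at the start; "torque": the same for the moment, N m; "width": opening from 0.0 (shut) to 1.0 (fully open); "grip_force": force on a finger pad.
Only numpy, scipy, OpenCV 4.12 (cv2) and the standard library are available. Lean on these libraries where they do the work, as an engineer would, in place of code of your own. Each camera call takes 0.05 s, during which the arm holds its last target. There are 200 camera calls.

## Working session

There is one attempt and no reset: what is moved stays moved. The work goes in short steps, Python scripts to look and compute and a shell command to move; the robot and the scene stay as the last step left them, time stands still between calls to the robot, and variables do not carry over. Pictures are saved under pics/ and viewed, at most 10 in all, crops included, and the job is handed in when it is done.

```bash
ls; mkdir -p pics
python3 - <<'E'
from workcell import arm
import cv2
for n in("scene","top"):
    cv2.imwrite(f"pics/{n}0.png",arm.get_image(n)); c=arm.camera_info(n); print(n,c)
s=arm.observe(); print(s, arm.nose_length)
E
```

```text
pics
scene {'fx': 420.0564717174276, 'fy': 420.0564717174276, 'cx': 249.00951830335254, 'cy': 190.43959745507618, 'dist_coeffs': array([0.038096, 0.      , 0.      , 0.      , 0.      ]), 'world_from_camera': array([[ 0.69177572,  0.48317426, -0.53664605,  1.24518568],
       [ 0.72180459, -0.4843754 ,  0.49434664, -0.6875132 ],
       [-0.02108257, -0.72933059, -0.68383655,  1.02728501],
       [ 0.        ,  0.        ,  0.        ,  1.        ]])}
top {'fx': 482.41561702862543, 'fy': 482.41561702862543, 'cx': 256.1050558549291, 'cy': 191.8932859038738, 'dist_coeffs': array([-0.00161475,  0.        ,  0.        ,  0.        ,  0.        ]), 'world_from_camera': array([[-0.00990573, -0.990061  ,  0.14028932,  0.37498991],
       [-0.99987066,  0.0115847 ,  0.01115631, -0.02133689],
       [-0.01267064, -0.14016066, -0.9900477 ,  1.33530618],
       [ 0.        ,  0.        ,  0.        ,  1.        ]])}
{'time': 0.1, 'joint_positions': array([-68.75614033,  26.83112062,  -0.66411363,  91.87734152,
         0.34127107,  61.38562758,  -3.22618394]), 'qd': array([-0.00942729, -0.25262523,  0.11132124, -0.13026401,  0.01211644,
       -0.01137459,  0.01132288]), 'joint_efforts': array([ 6.80403173e-04, -5.33521485e+01,  2.13129760e-02, -2.51969540e+01,
        1.14888730e-02,  4.24528509e-03, -4.23626352e-05]), 'tool_pos': array([0.26120314, 0.59467327, 0.24441939]), 'eef_rot': array([[-9.15567882e-01,  4.02163063e-01, -5.69614365e-04],
       [ 4.02163458e-01,  9.15566651e-01, -1.50334608e-03],
       [-8.30703464e-05, -1.60549347e-03, -9.99998708e-01]]), 'force': array([-0.08790293, -0.46693538,  0.16308315]), 'torque': array([0.03997902, 0.0035644 , 0.00631296]), 'grip_force': 0.0, 'width': 1.0029610359849161} 0.014
```

View pics/scene0.png

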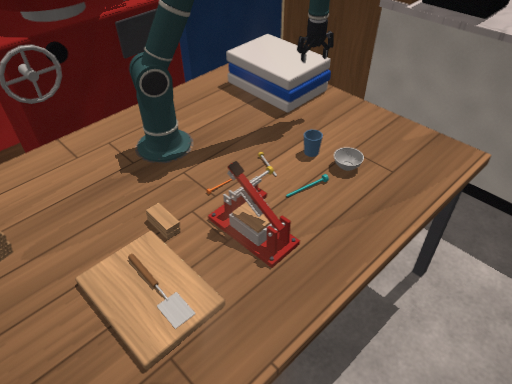

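View pics/top0.png

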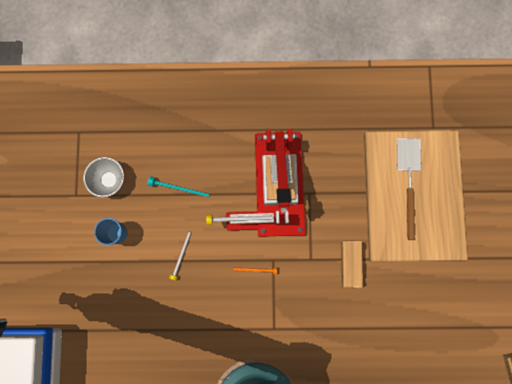

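The press is at top (280,185), with its black pad at (284,196). There are four pin-like things: yellow knob in the channel (209,220), yellow knob on the bench (175,277), orange (278,270) and turquoise (152,182). The one in the channel fits the description, so I'll confirm it in a crop.

```bash
cat > h.py <<'E'
import cv2,numpy as np
from workcell import arm
def ray(n,uv):
    c=arm.camera_info(n);K=np.array([[c['fx'],0,c['cx']],[0,c['fy'],c['cy']],[0,0,1]])
    p=cv2.undistortPoints(np.array([[uv]],float),K,c['dist_coeffs'])[0,0]
    T=c['world_from_camera'];return T[:3,3],T[:3,:3]@np.r_[p,1]
def onz(n,uv,z):
    o,d=ray(n,uv);return o+d*(z-o[2])/d[2]
def proj(n,P):
    c=arm.camera_info(n);K=np.array([[c['fx'],0,c['cx']],[0,c['fy'],c['cy']],[0,0,1]])
    M=np.linalg.inv(c['world_from_camera']);return cv2.projectPoints(np.array([P],float).reshape(-1,1,3),cv2.Rodrigues(M[:3,:3])[0],M[:3,3],K,c['dist_coeffs'])[0][:,0]
def tri(a,b):
    (o,d),(p,e)=ray("scene",a),ray("top",b);A=np.c_[d,-e];t=np.linalg.lstsq(A,p-o,rcond=None)[0]
    x,y=o+d*t[0],p+e*t[1];return (x+y)/2,np.linalg.norm(x-y)
E
python3 - <<'E'
from h import *
for n in("top","scene"):
    im=cv2.imread(f"pics/{n}0.png");h=cv2.cvtColor(im,cv2.COLOR_BGR2HSV)
    for nm,lo,hi in(("yel",(22,150,120),(34,255,255)),("blk",(0,0,0),(180,255,45)),("red",(0,180,90),(4,255,255))):
        m=cv2.inRange(h,lo,hi)
        if nm=="red": m|=cv2.inRange(h,(174,180,90),(180,255,255))
        k,l,s,c=cv2.connectedComponentsWithStats(m)
        for i in range(1,k):
            if s[i,4]>=12 and 150<c[i][0]<330 and 120<c[i][1]<300: print(n,nm,s[i],c[i].round(1))
im=cv2.imread("pics/top0.png");a=cv2.resize(im[120:300,140:320],None,fx=3.3,fy=3.3,interpolation=cv2.INTER_CUBIC)
cv2.imwrite("pics/c1.png",a)
im=cv2.imread("pics/scene0.png");a=cv2.resize(im[140:270,190:340],None,fx=4.5,fy=4.5,interpolation=cv2.INTER_CUBIC)
cv2.imwrite("pics/c2.png",a)
E
```

```text
top yel [206 215   6  10  52] [208.9 219.5]
top yel [169 275   8   5  29] [172.9 277.1]
top blk [277 189  14  13 160] [283.6 195.2]
top red [ 226  129   79  108 3031] [277.  187.3]
scene yel [267 166   6   6  20] [269.9 168.4]
scene blk [147 130  30  22 318] [162.5 141.5]
scene blk [152 152  33  10  67] [169.1 158.3]
scene red [240 174  45  71 533] [264.1 207.5]
scene red [209 205  20  23 221] [219.5 217.3]
scene red [280 216  10   7  34] [284.8 219. ]
scene red [254 234  46  32 385] [276.1 250.1]
```

View pics/c1.png

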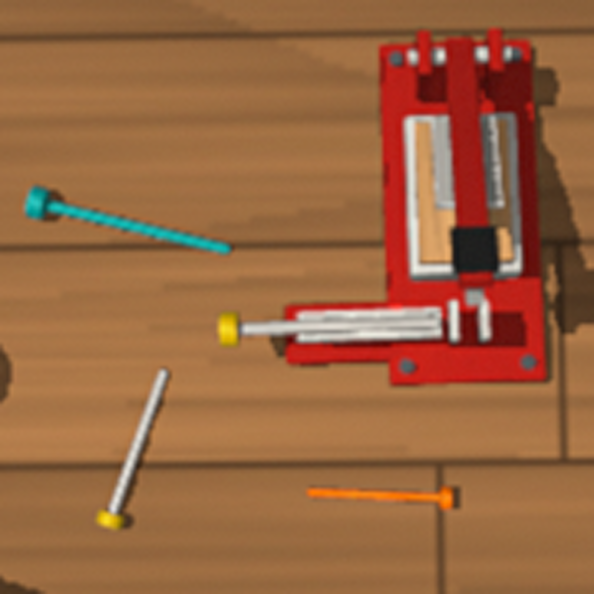

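View pics/c2.png

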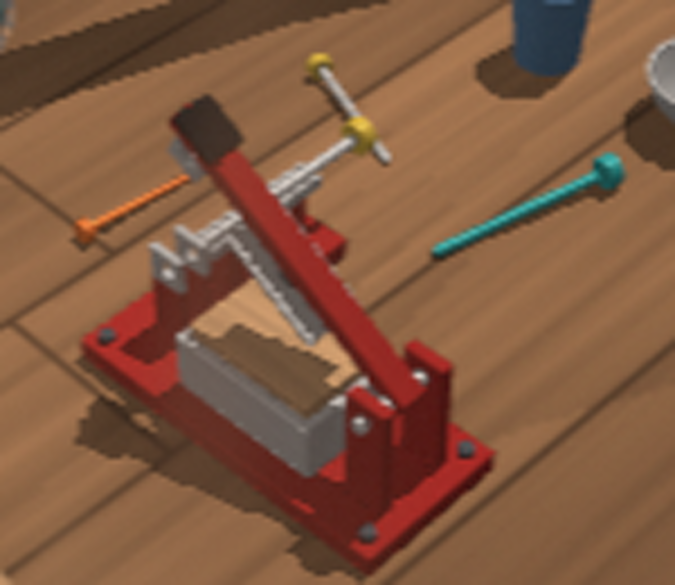

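The crops confirm it: the pin with its yellow knob at top (209,220) lies in the channel and is longer than the loose one at (173,277). The arm is up about 45°, with the pad at top (284,195) and scene (236,168).

Run:
```python
from h import *
t=lambda u,v:(140+u/3.3-.35,120+v/3.3-.35)
s=lambda u,v:(190+u/4.5-.39,140+v/4.5-.39)
C=[onz("top",t(*p),.02) for p in((380,46),(530,42),(549,378),(392,384))]
S=[onz("scene",s(*p),.02) for p in((83,342),(368,570),(493,455))]
C=np.array(C);print(C.round(4),np.array(S).round(4))
k=tri(s(360,135),(208.9,219.5));print("knob",k, tri(s(206,124),(283.6,195.2)))
# yaw: x axis from lug end (C2,C3) to hinge end (C0,C1)
x=(C[0]+C[1]-C[2]-C[3]);yaw=np.arctan2(x[1],x[0]);y2=C[3]-C[2];y1=C[0]-C[1];print(np.degrees([yaw,np.arctan2(-y2[0],y2[1]),np.arctan2(-y1[0],y1[1])]),np.linalg.norm(x)/2)
S=np.array(S);print(np.degrees(np.arctan2(*(S[1]-S[0])[[1,0]])),np.degrees(np.arctan2(*-(S[1]-S[2])[[0,1]])),"ctr",C.mean(0),(S[0]+S[2])/2)
yw=yaw;c=(C.mean(0)+(S[0]+S[2])/2)/2
R=np.array([[np.cos(yw),-np.sin(yw),0],[np.sin(yw),np.cos(yw),0],[0,0,1]]);c[2]=0
for nm,p in(("hole",(-.1,.015,.085)),("chend",(-.1,.135,.085)),("hinge",(.11,0,.104)),("knobf",(-.1,.219,.085))):
    w=c+R@np.array(p);print(nm,w.round(4),proj("top",w)[0].round(1),proj("scene",w)[0].round(1))
pp=tri(s(206,124),(283.6,195.2))[0];print("pad local",R.T@(pp-c),"knob local",R.T@(k[0]-c))
```

```text
[[ 0.7264 -0.0045  0.02  ]
 [ 0.7282 -0.1318  0.02  ]
 [ 0.4437 -0.141   0.02  ]
 [ 0.4402 -0.0117  0.02  ]] [[ 0.4466 -0.1391  0.02  ]
 [ 0.736  -0.138   0.02  ]
 [ 0.7291 -0.0071  0.02  ]]
knob (array([0.48098195, 0.11605488, 0.08598087]), np.float64(0.00011618643065626914)) (array([ 0.52229874, -0.07257849,  0.23383564]), np.float64(0.0010909286560032005))
[1.63812172 1.57772885 0.80920559] 0.28547573992073283
0.2144350017902113 -3.0296042872233806 ctr [ 0.58461952 -0.07222448  0.02      ] [ 0.5878554 -0.0730934  0.02     ]
hole [ 0.4858 -0.0605  0.085 ] [276.9 216.9] [232.7 195.6]
chend [0.4824 0.0594 0.085 ] [230.7 218.8] [258.3 177.7]
hinge [ 0.6962 -0.0695  0.104 ] [279.2 136.2] [278.3 227.6]
knobf [0.48   0.1434 0.085 ] [198.5 220. ] [274.9 166.1]
pad local [-0.06391028  0.00190821  0.23383564] knob local [-0.09981779  0.19164561  0.08598087]
```

```bash
cat >> h.py <<'E'
def need(P):
    s=arm.observe();return (np.array(s['eef_rot']).T@(np.array(P)-s['tool_pos'])/.15).round(3)
E
python3 -m creep '-.5 -.5 -.2 0 0 .2;-1 -1 -.3 0 0 .4;-1 -1 -.3 0 0 .6;-1 -1 -.3 0 0 .72;-1 -1 -.3 0 0 .72;-1 -1 -.3 0 0 .72;-1 -1 -.3 0 0 .72;-1 -1 -.3 0 0 .72' 0 40
python3 -c "
from h import *
print(arm.observe()['eef_rot'].round(3),need((.522,-.073,.29)))"
```

```text
time: 1.1
tool_pos: [0.3382, 0.3975, 0.2901]
eef_rot: [[-0.029, 1.0, -0.0], [1.0, 0.029, -0.0], [-0.0, -0.0, -1.0]]
force: [-0.6, -0.5, 0.5]
width: -0.003
grip_force: 0.0
[[-0.029  1.    -0.   ]
 [ 1.     0.029 -0.   ]
 [-0.    -0.    -1.   ]] [-3.171e+00  1.133e+00  1.000e-03]
```

```bash
python3 -m creep '-.5 .2 0 0 0 0;-1 .4 0 0 0 0;-1 .4 0 0 0 0' >/dev/null;python3 -m creep '-.5 .2 0 0 0 0;-1 .4 0 0 0 0;-1 .4 0 0 0 0'>/dev/null; python3 -m creep '-.5 .2 0 0 0 0;-1 .3 0 0 0 0;-1.0 .33 0 0 0 0;-1.0 .33 0 0 0 0'
python3 - <<'E'
from h import *
print(need((.522,-.073,.29)))
a=cv2.resize(arm.get_image("scene")[130:250,190:340],None,fx=4,fy=4,interpolation=cv2.INTER_CUBIC)
b=cv2.resize(arm.get_image("top")[150:270,190:310],None,fx=4,fy=4,interpolation=cv2.INTER_CUBIC)[:480]
cv2.imwrite("pics/d1.png",cv2.resize(np.hstack([a,b]),None,fx=.74,fy=.74))
E
```

```text
time: 2.35
tool_pos: [0.5199, -0.051, 0.2902]
eef_rot: [[-0.023, 1.0, 0.0], [1.0, 0.023, -0.001], [-0.001, 0.0, -1.0]]
force: [-0.5, 0.9, -0.5]
width: -0.001
grip_force: 0.0
[-0.147  0.011  0.002]
```

View pics/d1.png

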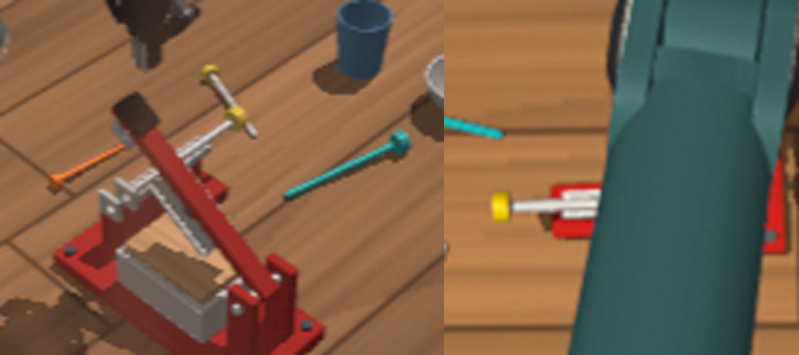

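The closed fingers hang just above the thumb pad and are about 22 mm off in y. I'll centre them and then follow the pad's arc down.

```bash
python3 -m creep '-.147 .01 0 0 0 0;-.147 .01 .2 0 0 0;-.147 0 .3 0 0 0;-.147 -.06 .43 0 0 0;-.147 -.12 .57 0 0 0;-.147 -.17 .7 0 0 0;-.147 -.2 .8 0 0 0;-.147 -.2 .8 0 0 0'
python3 -c "
from h import *
print(need((.483,-.075,.134)))"
```

```text
time: 3.45
tool_pos: [0.4892, -0.07, 0.1694]
eef_rot: [[-0.027, 1.0, -0.002], [1.0, 0.027, 0.0], [0.0, -0.002, -1.0]]
force: [1.0, 0.3, 0.5]
width: 0.006
grip_force: 0.0
[-0.032 -0.042  0.236]
```

```bash
python3 -m creep '-.03 -.02 .1 0 0 0;-.03 -.04 .18 0 0 0;-.03 -.04 .24 0 0 0;-.03 -.04 .26 0 0 0;-.03 -.04 .26 0 0 0'
python3 - <<'E'
from h import *
a=cv2.resize(arm.get_image("scene")[130:260,200:330],None,fx=4.5,fy=4.5,interpolation=cv2.INTER_CUBIC)
cv2.imwrite("pics/d2.png",a)
E
```

```text
time: 4.08
tool_pos: [0.4839, -0.0759, 0.1355]
eef_rot: [[-0.025, 1.0, -0.001], [1.0, 0.025, 0.004], [0.005, -0.001, -1.0]]
force: [-18.7, 2.0, 56.9]
width: -0.003
grip_force: 28.1
```

View pics/d2.png

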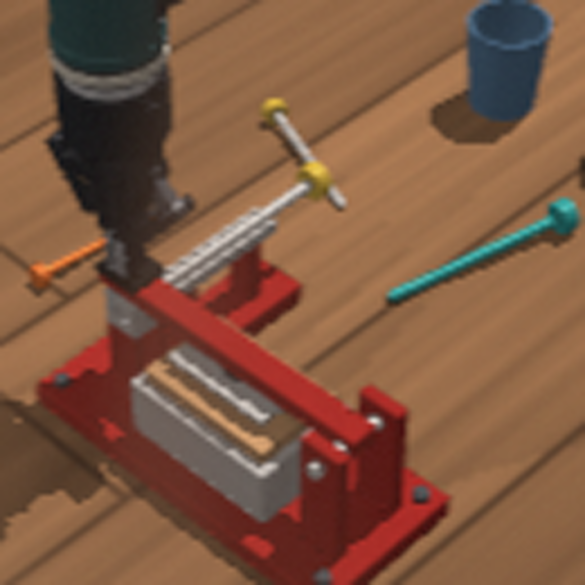

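The arm is level on its stop: TCP z is 0.1355 m, so the pad is at about 122 mm, with 57 N against the stop. Next I lift off and go beyond the knob.

```bash
python3 -m creep '0 0 -.2 0 0 0;.2 0 -.35 0 0 0;.6 0 -.35 0 0 0;1 0 -.35 0 0 0;1 0 -.35 0 0 0'>/dev/null;python3 -m creep '.3 0 0 0 0 0;.6 0 0 0 0 0;.6 0 0 0 0 0;.6 0 0 0 0 0'
python3 - <<'E'
from h import *
im=arm.get_image("scene");im2=arm.get_image("top")
h=cv2.cvtColor(im2,cv2.COLOR_BGR2HSV)
a=cv2.resize(im[130:230,200:330],None,fx=4.5,fy=4.5,interpolation=cv2.INTER_CUBIC)
cv2.imwrite("pics/d3.png",a)
print(need((.481,.16,.087)))
E
```

```text
time: 5.25
tool_pos: [0.478, 0.1631, 0.1833]
eef_rot: [[-0.025, 1.0, -0.001], [1.0, 0.025, -0.001], [-0.001, -0.001, -1.0]]
force: [0.2, -0.1, 0.7]
width: 0.0
grip_force: 0.0
[-0.018  0.019  0.644]
```

View pics/d3.png

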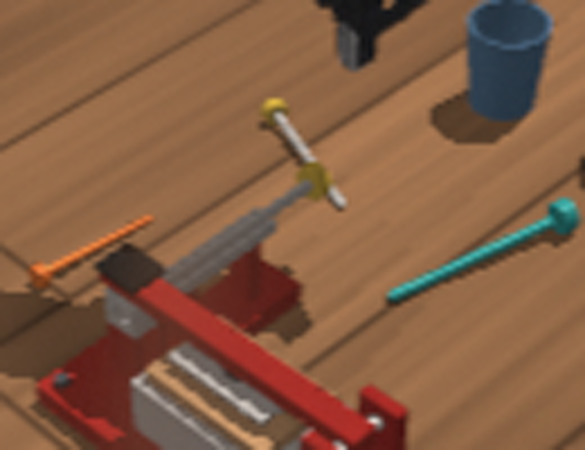

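The arm has stayed down and the fingers are beyond the knob. I'll descend, then push slowly towards the lugs.

```bash
python3 -m creep '-.018 .019 .3 0 0 0;-.018 .019 .64 0 0 0;-.018 .019 .64 0 0 0;-.018 .019 .64 0 0 0'; for i in 1; do python3 -m creep '-.06 0 0 0 0 0;-.12 0 0 0 0 0;-.17 0 0 0 0 0;-.2 0 0 0 0 0;-.22 0 0 0 0 0;-.24 0 0 0 0 0;-.26 0 0 0 0 0;-.26 0 0 0 0 0'; done
python3 -c "
from h import *
print(need((.4817,.0844,.087)))"
```

```text
time: 5.85
tool_pos: [0.4821, 0.1612, 0.0891]
eef_rot: [[-0.024, 1.0, 0.002], [1.0, 0.024, 0.0], [0.0, 0.002, -1.0]]
force: [0.5, 0.2, 0.5]
width: -0.003
grip_force: 0.0
time: 6.85
tool_pos: [0.4819, 0.1225, 0.0877]
eef_rot: [[-0.026, 1.0, -0.0], [1.0, 0.026, -0.0], [-0.0, -0.0, -1.0]]
force: [0.2, 0.2, -0.5]
width: -0.0
grip_force: 0.0
[-0.254 -0.008  0.005]
```

```bash
python3 -m creep '-.03 0 0 0 0 0;-.06 0 0 0 0 0;-.09 0 0 0 0 0;-.12 0 0 0 0 0;-.15 0 0 0 0 0;-.18 0 0 0 0 0;-.2 0 0 0 0 0;-.22 0 0 0 0 0;-.22 0 0 0 0 0'
python3 - <<'E'
from h import *
a=cv2.resize(arm.get_image("scene")[140:220,210:310],None,fx=6,fy=6,interpolation=cv2.INTER_CUBIC)
cv2.imwrite("pics/d4.png",a)
E
```

```text
time: 7.98
tool_pos: [0.4828, 0.0896, 0.0878]
eef_rot: [[-0.026, 1.0, 0.0], [1.0, 0.026, -0.0], [-0.0, 0.0, -1.0]]
force: [-0.6, -0.3, 0.2]
width: -0.003
grip_force: 0.0
```

View pics/d4.png

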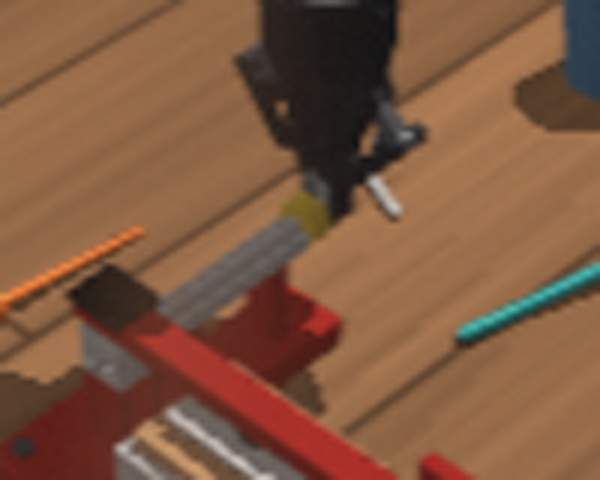

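The knob, at crop (305,213), is nearly against the channel end and is sliding freely. I'll push on gently until the force rises.

```bash
python3 -m creep '-.015 0 0 0 0 0;-.03 0 0 0 0 0;-.04 0 0 0 0 0;-.05 0 0 0 0 0;-.05 0 0 0 0 0;-.05 0 0 0 0 0'
```

```text
time: 8.78
tool_pos: [0.4829, 0.0873, 0.0879]
eef_rot: [[-0.03, 1.0, -0.0], [1.0, 0.03, 0.005], [0.005, 0.0, -1.0]]
force: [0.8, 12.9, -2.4]
width: 0.002
grip_force: 6.7
```

It stopped firmly at the expected place, and a jam on a lug would come at least 16 mm earlier. One slightly firmer nudge, then back off and check.

```bash
python3 -m creep '-.015 0 0 0 0 0;-.015 0 0 0 0 0;-.015 0 0 0 0 0'; python3 -m creep '.2 0 0 0 0 0;.4 0 0 0 0 0;.4 0 -.5 0 0 0;.8 0 -1 0 0 0;1 0 -1 0 0 0;1 0 -1 0 0 0;1 0 -1 0 0 0'
python3 - <<'E'
from h import *
im=arm.get_image("scene");t=arm.get_image("top")
a=cv2.resize(im[145:245,200:300],None,fx=4,fy=4,interpolation=cv2.INTER_CUBIC)
b=cv2.resize(t[160:260,215:315],None,fx=4,fy=4,interpolation=cv2.INTER_CUBIC)
cv2.imwrite("pics/d5.png",np.hstack([a,b]))
E
```

```text
time: 9.15
tool_pos: [0.4828, 0.0873, 0.0879]
eef_rot: [[-0.032, 1.0, -0.0], [0.999, 0.032, 0.007], [0.007, -0.0, -1.0]]
force: [-0.7, 18.4, -0.9]
width: -0.001
grip_force: 9.5
time: 10.02
tool_pos: [0.4788, 0.2297, 0.2375]
eef_rot: [[-0.027, 1.0, -0.0], [1.0, 0.027, -0.001], [-0.001, -0.0, -1.0]]
force: [-0.6, -1.5, -0.3]
width: 0.002
grip_force: 0.0
```

View pics/d5.png

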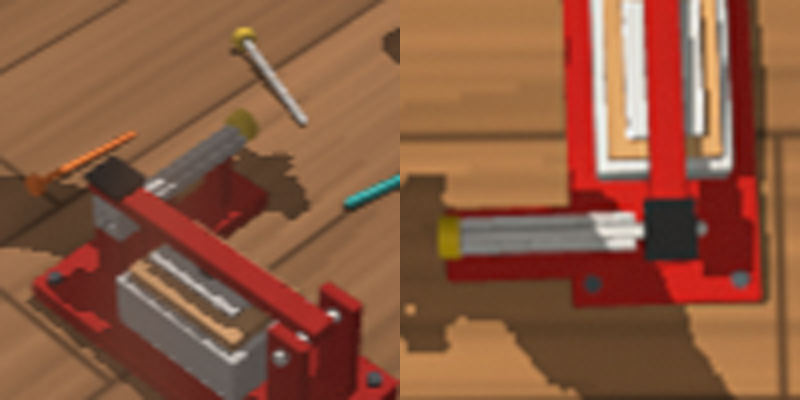

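The top view shows the knob at crop (450,237) flush with the channel end and the pin tip sticking out past the far lug at (702,229). The arm is level, and nothing else in view has been disturbed.

```bash
python3 -c "
from workcell import arm
print(arm.job_done())"
```

```text
the job is handed in; nothing more can be done
None
```

The press arm is down on its stop and locked: the pin is through both lugs and the eye with its knob home against the channel end, and the job is handed in at about 10 s of the 48 s.

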